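Fit the slicing insert into the vegetable slicer box

ROBOT

A 6-joint arm with a two-finger parallel gripper is mounted at the origin on the work surface. World frame = base frame: x ahead of the robot, y to its left, z up, the work surface at z = 0. Lengths are in m, angles in rad, forces in N, time in s.
With the tool pointing down it reaches from about 0.25 to 0.725 m from the base axis. Payload 4 kg.
Tool frame: the origin (TCP) lies at the very end of the fingers, on their centre line; the grasp point (between the pads) lies 19 mm behind it; x points along the fingers, z is the direction in which the jaws open and shut, and the axes are right-handed (so a half turn about x gives the same grasp; the last joint's range is limited). The gripper opens to 85 mm and grips with 20 to 120 N. Pads are 22 mm wide; open, the fingers measure 114 mm over their backs; the gripper's body (76 mm by 85 mm) begins 54 mm behind the grasp point. The pads swing forward as they close: fully open they stand 13 mm farther back than shut.
Start: joints at [1.226, 0.241, 0.005, 1.335, 0, 1.571], TCP at [0.169, 0.471, 0.231] pointing down, gripper open.
Joint ranges: [-2.72, 2.72], [-1.05, 1.87], [-1.09, 1.28], [-1.99, 2.15], [-1.42, 1.44], [-3.14, 3.14]. Speed limits (rad/s): [2.79, 2.79, 3.14, 3.14, 3.14, 3.14].

INTERFACE

Orientations are given as a unit quaternion [x, y, z, w].
In Python, from workcell import bot gives the robot as it stands.
- The arm moves only by the tool apply_moves, never from a script. Its argument "targets" is one flat list of numbers, 7 for each row, row after row: the shift along the tool's x, y, z in units of 25 cm (1.0 is 25 cm), then the turn, a rotation vector about the tool's x, y, z in units of 0.5 rad (1.0 is 0.5 rad), then the opening, from 0 (shut) to 1 (fully open). In form: [tx, ty, tz, wx, wy, wz, claw, tx, ty, tz, wx, wy, wz, claw, ...]. A call has 1 to 12 rows; each row is the pose to reach, as a shift and turn from the pose commanded when the call began, along the tool's axes at that moment; what a row does not reach only later rows make up. A row lasts 1/12 s, in which the tool goes at most 41.7 mm and 7.16 degrees, less where a joint would pass 70% of its speed; a pose out of reach is approached as far as the arm can. A call with a number of a shift or a turn outside -1 to 1 is refused whole. A call with a gripper value outside its range is refused whole. The fingers move at their own pace and stop on an object; the grip force is fixed at half the most. Time passes only in rows, so rows that repeat a pose let the fingers close. It gives the time, the measured TCP pose, the force and the opening at its end, in the units of the state.
- bot.get_obs(): the state, without advancing time (a new reading comes with each control period).
- bot.camera(name): name is "scene" or "side" or "wrist"; returns (picture, depth): 480x640x3 uint8, red, green, blue; 480x640 float32, m along the optical axis (not along the pixel's ray), 0 where there is no reading.
- bot.camera_params(name): a dict with "fx", "fy", "cx", "cy" (pixels), "T" (4x4, takes a point from camera to world coordinates); the wrist camera has in their place "tool_from_camera" (4x4, takes a point from camera to tool coordinates, whose origin is the TCP and whose axes are the tool frame's). Camera axes: x right, y up, looking along -z (the intrinsics and any distortion apply to the point x, -y, -z); pixel columns grow to the right and rows downward; lengths in m; the calibration is good to about 2 mm. A picture is of the moment at which its call begins: read the wrist's pose just before it. camera_params takes no time and is no camera call.
- bot.job_done(): hands the job in, once; it reports no verdict.
The state is a dict: "clock": time; "joint_pos": joint angles; "joint_vel": joint speeds; "tau": joint torques, N m; "eef_pos": TCP position; "tool_rot": TCP orientation; "ft_force": force on the tool from outside, world axes, zero at the start; "ft_torque": the same for the moment, N m; "grip_width": finger opening in m.
Only numpy, scipy, OpenCV 4.12 (cv2) and the standard library are available. Lean on these libraries where they do the work, as an engineer would, in place of code of your own. Each camera call takes 0.05 s, during which the arm holds its last target.

TASK

Get the vegetable slicer ready for the radishes: take the slicing insert (green handle, single slanting blade), hook its tongue under the green lip of the white box, then swing the handle end down until the insert lies flat and fully home on the ledge inside the box, and let go. Leave the orange grater insert where it is.

Things in the scene. Friction and masses are not known exactly. Their poses are not given: they have to be found in the camera images.
- slicer_handle (a point): Centre of the slicing insert's green handle: upright block 28 x 28 mm, 54 mm tall, this point 33 mm above the underside of its black plate (6 mm thick, a single slanting steel blade). Insert 180 mm long (x), 90 wide (y), 0.1 to 0.2 kg, loose, flat on the counter. The green tongue is its -x end, edge 120 mm from here; the plate's other end is 60 mm along +x. z is up from the plate.
- slicer_tongue (a point): Middle of the end edge of the slicing insert's green tongue (30 mm long, 70 mm wide, 6 mm thick), half-way through the thickness, 3 mm above the underside. Axes as the insert: x runs from the tongue towards the handle.
- box_lip (a point): Middle of the free edge of the box's green lip, at its underside. x runs level along the box away from the lip end, y across, z up. The lip is 6 mm thick, as wide as the box and covers the well from here back to the end wall's inner face, 24 mm along -x. The ledge on which the insert lies is 22 mm below this point. The well's far end wall is 168 mm along +x.
- slicer_box: White collecting box, fixed on the counter, outside 208 x 126 mm; origin under its centre, axes as the lip's; lip at its -x end. Open well 192 x 110 mm inside walls 8 mm thick. A ledge runs round inside, top 55 mm above the counter (20 mm wide, 42 at the lip end). Side rims 63 mm high, rim at the +x end 69 mm, lip's underside 77 mm, its top 83 mm.
- grater_handle (a point): Centre of the orange handle of the grating insert, the wrong one: same size, shape and axes as the slicing insert, but handle and tongue are orange and it has a steel panel of round holes. Starts flat on the counter.
There are look-alikes about, which are no part of the job. Leave any red look-alike of the part that bears slicer_handle alone.

How it is judged:
By the outcome, as a careful person would: the job done as asked, in the order asked, and still so for the second after the job is handed in, with the robot touching nothing.
It also fails if it takes over 43 s, if anything falls off the work surface, if the arm or the gripper's body presses on something with over 40 N, if the wrist force passes 120 N, or if a joint passes its speed limit or range.

## Working session

There is one attempt and no reset: what is moved stays moved. The work goes in short steps, Python scripts to look and compute and a tool call to move; the robot and the scene stay as the last step left them, time stands still between calls to the robot, and variables do not carry over. Pictures are saved under pics/ and viewed, and the job is handed in when it is done.

Besides the shell and the picture viewer there is one more tool, called after ">>>" in YAML: its name, and indented under it one key for each argument. apply_moves: Moves the arm, as the interface text tells. Its arguments: {"type":"object","properties":{"targets":{"type":"array"}},"required":["targets"]}

```bash
ls; mkdir -p pics; python3 - <<'E'
from workcell import bot
import cv2,numpy as np
o=bot.get_obs();print(o)
for n in("scene","side"):
    im,d=bot.camera(n);cv2.imwrite(f"pics/{n}0.png",im[:,:,::-1]);np.save(f"pics/{n}0.npy",d)
    p=bot.camera_params(n);print(n,p)
print(bot.camera_params("wrist"))
E
```

```text
pics
{'clock': 0.0, 'joint_pos': array([1.22599498e+00, 2.41398312e-01, 3.69227978e-03, 1.33519860e+00,
       1.19798690e-05, 1.57079347e+00]), 'joint_vel': array([8.25456809e-04, 4.98506640e-05, 9.31704747e-04, 3.10558102e-04,
       1.39995467e-03, 4.13853192e-04]), 'tau': array([-1.87718151e-04, -3.72318006e+01,  2.52407438e+01,  1.69861573e-02,
       -1.11741765e-04, -3.73421699e-06]), 'eef_pos': array([0.16878262, 0.46996328, 0.2304081 ]), 'tool_rot': array([-0.4072399 ,  0.57897307,  0.40638914,  0.57774883]), 'ft_force': array([-0.27016771, -0.36242047,  0.44481299]), 'ft_torque': array([ 0.00927194, -0.04937283,  0.0237556 ]), 'grip_width': 0.08551323177808585}
scene {'fx': 455.47389979401896, 'fy': 455.47389979401896, 'cx': 322.5741838768711, 'cy': 244.22285388778306, 'T': array([[-0.57088539, -0.50290677,  0.64897971,  0.96743308],
       [ 0.82102827, -0.34817548,  0.45242284,  0.3176241 ],
       [-0.00156769,  0.79111227,  0.61166896,  0.59966439],
       [ 0.        ,  0.        ,  0.        ,  1.        ]])}
side {'fx': 572.9895045996543, 'fy': 572.9895045996543, 'cx': 326.4405415851124, 'cy': 240.97280266784284, 'T': array([[ 0.75521808,  0.32249322, -0.57065206, -0.2208668 ],
       [-0.65529233,  0.39193864, -0.64573684, -0.82331971],
       [ 0.01541484,  0.86161605,  0.50732648,  0.66289197],
       [ 0.        ,  0.        ,  0.        ,  1.        ]])}
{'fx': 431.96725997970543, 'fy': 431.96725997970543, 'cx': 326.1745456203449, 'cy': 242.4406033465919, 'tool_from_camera': array([[ 1.39058930e-04,  3.02405857e-01, -9.53179248e-01,
        -1.41650867e-01],
       [ 2.65452936e-04,  9.53179212e-01,  3.02405884e-01,
         7.75114194e-02],
       [ 9.99999955e-01, -2.95076469e-04,  5.22735591e-05,
        -3.72583356e-04],
       [ 0.00000000e+00,  0.00000000e+00,  0.00000000e+00,
         1.00000000e+00]])}
```

View pics/scene0.png

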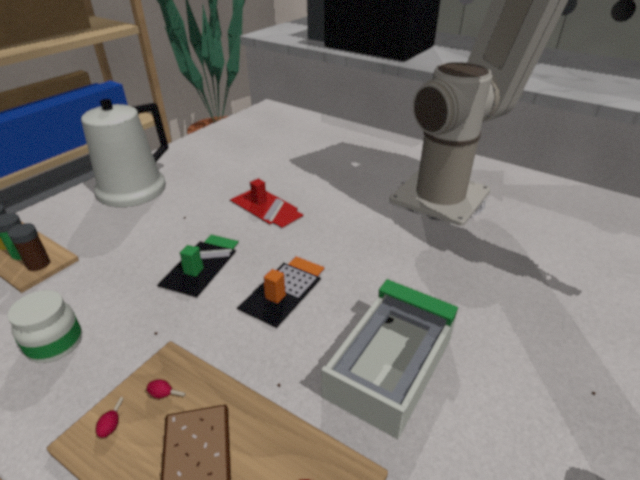

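View pics/side0.png

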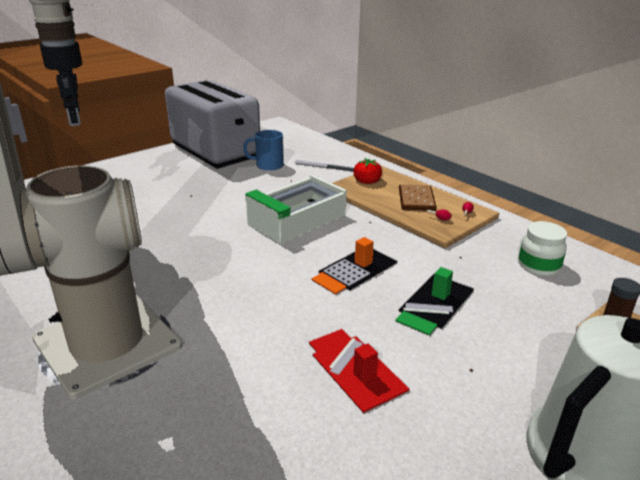

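Candidates in the scene view: green-handled insert at (192,262), orange grater at (275,287), and red look-alike at (259,190). The green one with a single blade fits. I'll enlarge it to confirm and measure it.

```bash
cat > h.py <<'E'
import numpy as np,cv2
from workcell import bot
def cloud(n,d):
    p=bot.camera_params(n);v,u=np.mgrid[0:480,0:640]
    X=np.stack([(u-p['cx'])/p['fx']*d,-(v-p['cy'])/p['fy']*d,-d],-1)
    T=p['T'];return X@T[:3,:3].T+T[:3,3]
E
python3 - <<'E'
from h import *
for n,(a,b,c,d) in {"scene":(140,220,330,340),"side":(290,220,490,350)}.items():
    im=cv2.imread(f"pics/{n}0.png");D=np.load(f"pics/{n}0.npy")
    cv2.imwrite(f"pics/{n}0c.png",cv2.resize(im[b:d,a:c],None,fx=4,fy=4,interpolation=cv2.INTER_CUBIC))
    P=cloud(n,D);hsv=cv2.cvtColor(im,cv2.COLOR_BGR2HSV)
    for nm,lo,hi in(("green",50,80),("orange",5,18),("red",0,4)):
        m=((hsv[...,0]>=lo)&(hsv[...,0]<=hi)&(hsv[...,1]>150)&(hsv[...,2]>50)&(D>0)).astype(np.uint8)
        k,l,s,ce=cv2.connectedComponentsWithStats(m)
        for i in range(1,k):
            if s[i,4]>80:
                q=P[l==i];print(n,nm,ce[i].round(),s[i,4],np.percentile(q,[2,50,98],axis=0).round(3).tolist())
E
```

```text
scene green [ 10. 245.] 159 [[0.733, -0.604, 0.018], [0.738, -0.596, 0.049], [0.741, -0.59, 0.077]]
scene green [220. 242.] 181 [[0.44, -0.336, 0.002], [0.454, -0.31, 0.005], [0.472, -0.279, 0.007]]
scene green [191. 261.] 458 [[0.539, -0.291, 0.009], [0.561, -0.273, 0.038], [0.569, -0.267, 0.06]]
scene green [420. 301.] 907 [[0.435, 0.084, 0.078], [0.451, 0.148, 0.082], [0.464, 0.201, 0.084]]
scene green [ 54. 345.] 580 [[0.778, -0.332, 0.016], [0.823, -0.305, 0.027], [0.854, -0.298, 0.038]]
scene orange [ 33. 261.] 85 [[0.722, -0.537, 0.015], [0.731, -0.531, 0.036], [0.738, -0.526, 0.054]]
scene orange [306. 266.] 294 [[0.399, -0.141, 0.003], [0.414, -0.108, 0.005], [0.428, -0.077, 0.007]]
scene orange [274. 287.] 565 [[0.506, -0.116, 0.005], [0.527, -0.096, 0.04], [0.532, -0.089, 0.06]]
scene orange [227. 444.] 165 [[0.748, -0.001, 0.028], [0.785, 0.038, 0.03], [0.815, 0.069, 0.032]]
scene red [255. 199.] 712 [[0.247, -0.403, 0.003], [0.296, -0.341, 0.005], [0.33, -0.305, 0.059]]
scene red [286. 215.] 366 [[0.255, -0.286, 0.002], [0.291, -0.257, 0.004], [0.335, -0.231, 0.007]]
sid
[... 278 characters left out ...]
.277, 0.063]]
side green [417. 322.] 467 [[0.433, -0.345, 0.004], [0.452, -0.314, 0.008], [0.473, -0.28, 0.01]]
side orange [ 86. 104.] 15593 [[0.277, 1.09, -0.201], [0.433, 1.107, 0.065], [0.696, 1.73, 0.155]]
side orange [413. 203.] 123 [[0.745, -0.065, 0.026], [0.775, -0.024, 0.032], [0.814, 0.066, 0.036]]
side orange [364. 252.] 471 [[0.502, -0.122, 0.007], [0.508, -0.115, 0.037], [0.531, -0.09, 0.063]]
side orange [329. 282.] 361 [[0.397, -0.148, 0.003], [0.412, -0.117, 0.008], [0.43, -0.08, 0.01]]
side red [367. 172.] 399 [[0.763, 0.134, 0.025], [0.78, 0.151, 0.055], [0.816, 0.191, 0.071]]
side red [358. 371.] 3115 [[0.236, -0.41, 0.005], [0.275, -0.358, 0.008], [0.324, -0.239, 0.062]]
```

View pics/scene0c.png

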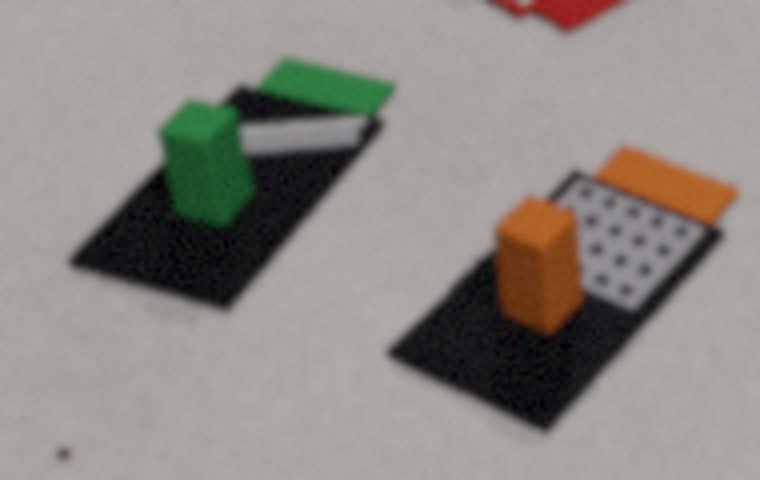

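```bash
python3 - <<'E'
from h import *
def fitrect(m):return cv2.minAreaRect(m.astype(np.float32)*1000)
for n in("scene","side"):
    im=cv2.imread(f"pics/{n}0.png");D=np.load(f"pics/{n}0.npy")
    P=cloud(n,D);hsv=cv2.cvtColor(im,cv2.COLOR_BGR2HSV)
    g=(hsv[...,0]>=50)&(hsv[...,0]<=80)&(hsv[...,1]>120)&(D>0)
    x,y,z=P[...,0],P[...,1],P[...,2]
    r=(x>.4)&(x<.62)&(y>-.4)&(y<-.22)
    top=g&r&(z>.052);print(n,"handle top",top.sum(),fitrect(P[top][:,:2]),P[top].mean(0))
    ton=g&r&(z<.02)&(x<.49);print("tongue",ton.sum(),fitrect(P[ton][:,:2]),P[ton].mean(0))
    dark=(hsv[...,2]<70)&r&(z<.02)&(z>.001);print("plate",dark.sum(),fitrect(P[dark][:,:2]), P[dark].mean(0))
    allm=r&(z>.0)&(z<.02)&(dark|g);print("all",fitrect(P[allm][:,:2]))
    rb=(x>.38)&(x<.75)&(y>.0)&(y<.28)
    lip=g&rb&(z>.06);print("lip",lip.sum(),fitrect(P[lip&(z>.079)][:,:2]),np.percentile(P[lip][:,2],[5,50,95]))
    bx=rb&(z>.045)&(z<.11)
    print("box",bx.sum(),fitrect(P[bx][:,:2]))
    rim=rb&(z>.05)&(z<.078)&~g; print(np.histogram(P[rb&(D>0)][:,2],bins=np.arange(-.01,.1,.004)))
E
```

```text
scene handle top 152 ((554.2791137695312, -280.781494140625), (28.263978958129883, 24.265125274658203), 15.060818672180176) [ 0.55526931 -0.27891728  0.0575242 ]
tongue 244 ((455.3422546386719, -306.0937194824219), (32.429161071777344, 66.5780029296875), 12.465239524841309) [ 0.45456122 -0.30736213  0.00467624]
plate 1460 ((538.8556518554688, -285.21661376953125), (150.91354370117188, 89.50029754638672), 13.33071231842041) [ 0.55639154 -0.27591833  0.00486087]
all ((525.7114868164062, -288.4249572753906), (178.13320922851562, 89.4261703491211), 13.4645357131958)
lip 1111 ((448.5021667480469, 141.70046997070312), (31.88025665283203, 123.49295043945312), 3.1199116706848145) [0.07882277 0.08179432 0.08333032]
box 7528 ((534.4832153320312, 144.51504516601562), (211.3721923828125, 126.41647338867188), 2.6788651943206787)
(array([    0,  2616, 13991,  3069,   278,   192,  4901,  1311,   177,
         195,   196,   186,   203,   304,   327,  1957,  1935,   772,
         619,   528,    39,    54,   706,   506,     0,     0,     0]), array([-0.01 , -0.006, -0.002,  0.002,  0.006,  0.01 ,  0.0
[... 755 characters left out ...]
4)
lip 436 ((447.50799560546875, 134.06533813476562), (33.95490646362305, 124.28621673583984), 2.2381680011749268) [0.07285823 0.08441684 0.08652684]
box 2611 ((536.3304443359375, 142.6817626953125), (215.91587829589844, 136.2347412109375), 2.9003281593322754)
(array([   0,    5, 1725, 2077,  296,  266,  264,  838,  306,  207,  187,
        148,  152,  173,  211,  235,  499,  375,  376,  177,  145,   71,
         73,  335,   59,    0,    0]), array([-0.01 , -0.006, -0.002,  0.002,  0.006,  0.01 ,  0.014,  0.018,
        0.022,  0.026,  0.03 ,  0.034,  0.038,  0.042,  0.046,  0.05 ,
        0.054,  0.058,  0.062,  0.066,  0.07 ,  0.074,  0.078,  0.082,
        0.086,  0.09 ,  0.094,  0.098]))
```

The crop confirms it: green handle, black plate, single slanting blade. The neighbour has an orange handle and a holed panel, so it's the grater. The insert lies at yaw ≈13.6° and the box at ≈2.7°, and the sizes agree. The two cameras disagree by up to 7 mm, so I'll refine with the wrist camera, box first since it's on the way.

```bash
cat >> h.py <<'E'
from scipy.spatial.transform import Rotation as R
def Rtool(yaw,th=0,flip=1):
    c,s=np.cos(yaw),np.sin(yaw); ix=np.array([c*np.cos(th),s*np.cos(th),np.sin(th)]); iy=np.array([-s,c,0]); iz=np.cross(ix,iy)
    x=-iz; z=flip*iy; y=np.cross(z,x); return np.stack([x,y,z],1)
def plan(p,Rt,ref=None):
    o=bot.get_obs(); p0,R0=(o['eef_pos'],R.from_quat(o['tool_rot']).as_matrix()) if ref is None else ref
    d=R0.T@(np.array(p)-p0)/.25; w=R.from_matrix(R0.T@Rt).as_rotvec()/.5
    print("shift",d.round(4),"turn",w.round(4),"clock",o['clock'],"grip",o['grip_width'].round(4))
def wristcloud(D,o):
    p=bot.camera_params('wrist');v,u=np.mgrid[0:480,0:640]
    X=np.stack([(u-p['cx'])/p['fx']*D,-(v-p['cy'])/p['fy']*D,-D],-1)
    T=p['tool_from_camera'];X=X@T[:3,:3].T+T[:3,3]
    return X@R.from_quat(o['tool_rot']).as_matrix().T+o['eef_pos']
E
python3 - <<'E'
from h import *
o=bot.get_obs();print(R.from_quat(o['tool_rot']).as_matrix().round(3))
for f in(1,-1): plan([.50,.143,.32],Rtool(np.radians(2.7),0,f))
E
```

```text
[[-0.001 -0.941  0.338]
 [-0.002  0.338  0.941]
 [-1.    -0.    -0.002]]Traceback (most recent call last):
  File "<stdin>", line 3, in <module>
  File "h.py", line 14, in plan
    print("shift",d.round(4),"turn",w.round(4),"clock",o['clock'],"grip",o['grip_width'].round(4))
                                                                         ^^^^^^^^^^^^^^^^^^^^^
AttributeError: 'float' object has no attribute 'round'
```

```bash
sed -i "s/o\['grip_width'\].round(4)/round(o['grip_width'],4)/" h.py
python3 - <<'E'
from h import *
plan([.52,.143,.32],Rtool(np.radians(2.7),0,1))
E
```

```text
shift [-0.3566 -1.7643 -0.757 ] turn [-7.838e-01 -3.900e-03 -7.000e-04] clock 0.1 grip 0.0854
```

>>> apply_moves:
  targets: [-0.36, -0.95, -0.4, -0.78, 0, 0, 1, -0.36, -0.95, -0.4, -0.78, 0, 0, 1, -0.36, -0.95, -0.4, -0.78, 0, 0, 1, -0.36, -0.95, -0.4, -0.78, 0, 0, 1, -0.36, -0.95, -0.4, -0.78, 0, 0, 1, -0.36, -0.95, -0.4, -0.78, 0, 0, 1, -0.36, -0.95, -0.4, -0.78, 0, 0, 1]

```text
clock: 0.68
eef_pos: [0.36, 0.2942, 0.322]
tool_rot: [0.511, -0.489, -0.511, -0.489]
ft_force: [0.2, 0.4, 0.3]
grip_width: 0.0853
```

```bash
python3 - <<'E'
from h import *
plan([.52,.143,.32],Rtool(np.radians(2.7),0,1))
E
```

```text
shift [ 0.0085 -0.6124 -0.6327] turn [-0.0054 -0.0005  0.0007] clock 0.6833 grip 0.0853
```

>>> apply_moves:
  targets: [0, -0.61, -0.63, 0, 0, 0, 1, 0, -0.61, -0.63, 0, 0, 0, 1, 0, -0.61, -0.63, 0, 0, 0, 1, 0, -0.61, -0.63, 0, 0, 0, 1, 0, -0.61, -0.63, 0, 0, 0, 1, 0, -0.61, -0.63, 0, 0, 0, 1, 0, -0.61, -0.63, 0, 0, 0, 1, 0, -0.61, -0.63, 0, 0, 0, 1]

```text
clock: 1.35
eef_pos: [0.518, 0.1453, 0.3204]
tool_rot: [-0.51, 0.49, 0.511, 0.488]
ft_force: [-0.4, -0.6, 0.3]
grip_width: 0.0856
```

```bash
python3 - <<'E'
from h import *
o=bot.get_obs();im,D=bot.camera('wrist')
print(o['eef_pos'],o['joint_vel'].round(3))
np.savez("pics/w1.npz",im=im,D=D,p=o['eef_pos'],q=o['tool_rot'])
cv2.imwrite("pics/w1.png",im[:,:,::-1])
E
```

```text
[0.51798918 0.14533892 0.3204454 ] [ 0.038 -0.024 -0.013  0.001  0.002  0.001]
```

View pics/w1.png

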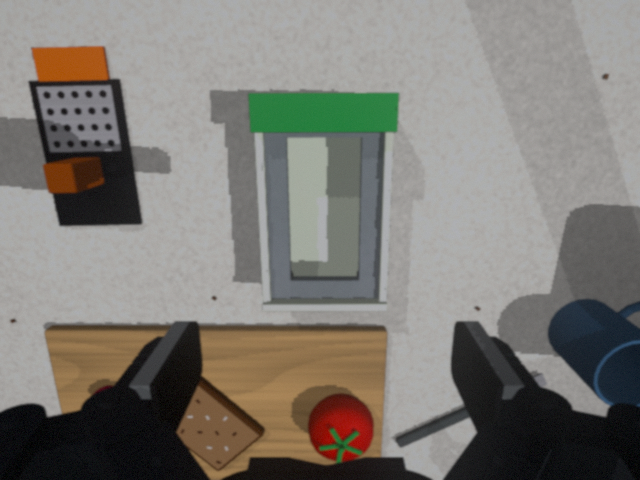

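The wrist view shows the whole box: lip at columns 249–398, rows 93–132, far rim near row 305. I'll get the lip pose from the depth.

```bash
python3 - <<'E'
from h import *
f=np.load("pics/w1.npz");o=dict(eef_pos=f['p'],tool_rot=f['q']);im=f['im'];D=f['D']
P=wristcloud(D,o);hsv=cv2.cvtColor(im,cv2.COLOR_RGB2HSV)
g=(hsv[...,0]>=50)&(hsv[...,0]<=80)&(hsv[...,1]>120)&(D>0)
x,y,z=P[...,0],P[...,1],P[...,2]
m=g&(z>.06)&(x<.52);m[:60]=0
print("lip z",np.percentile(P[m][:,2],[5,50,95]))
# project lip px to plane z=.083 for accuracy
r=cv2.minAreaRect(P[m&(z>.079)][:,:2].astype(np.float32)*1000);print(r)
b=cv2.boxPoints(r);print(b)
bx=(x>.38)&(x<.72)&(y>.02)&(y<.27)&(z>.05)&(D>0)&(np.arange(480)[:,None]<316)
for lo,hi in((.052,.058),(.060,.066),(.067,.072),(.05,.1)):
    mm=bx&(z>lo)&(z<hi)
    print(lo,mm.sum(),cv2.minAreaRect(P[mm][:,:2].astype(np.float32)*1000),P[mm][:,2].mean())
gr=(z<.003)&(D>0)&(np.arange(480)[:,None]<300)
print("ground",np.median(z[gr]))
# lip free edge line
e=[]
for c in range(255,395,5):
    rr=np.where(m[:,c])[0].max(); e.append(P[rr-1,c])
e=np.array(e);k=np.polyfit(e[:,1],e[:,0],1);print("edge",k,np.degrees(np.arctan(-k[0])),e[:,0].mean(),e[:,2].mean())
E
```

```text
lip z [0.08074409 0.08210635 0.08407842]
((475.04632568359375, 143.27468872070312), (88.6233901977539, 136.4613494873047), 2.4675567150115967)
[[427.83813  209.53433 ]
 [433.71332   73.19949 ]
 [522.2545    77.015045]
 [516.37933  213.34988 ]]
0.052 8851 ((546.8429565429688, 144.3967742919922), (167.5338592529297, 110.6830825805664), 2.7038309574127197) 0.05406148585839436
0.06 3178 ((550.4354248046875, 144.69686889648438), (175.08721923828125, 126.29168701171875), 2.822197437286377) 0.062035272322880364
0.067 763 ((633.0573120117188, 148.51942443847656), (8.65781021118164, 125.77839660644531), 2.769392251968384) 0.0680415010008996
0.05 19168 ((533.9512939453125, 143.8823699951172), (208.294189453125, 126.3737564086914), 2.701998472213745) 0.06465484726639438
ground -0.0009580832401994976
edge [-0.04639742  0.46643592] 2.6564713532831195 0.45996779553755435 0.08189820872557106
```

Wrist and scene cameras agree on the box: centre (0.534, 0.144), yaw 2.7°, 208×126 mm as specified. Next, the insert.

```bash
python3 - <<'E'
from h import *
plan([.53,-.288,.27],Rtool(np.radians(13.6)))
E
```

```text
shift [ 0.203   0.0282 -1.7369] turn [-0.3843  0.0008 -0.0032] clock 1.4 grip 0.0852
```

>>> apply_moves:
  targets: [0.1, 0.02, -0.9, -0.38, 0, 0, 1, 0.1, 0.02, -0.9, -0.38, 0, 0, 1, 0.1, 0.02, -0.9, -0.38, 0, 0, 1, 0.1, 0.02, -0.9, -0.38, 0, 0, 1, 0.1, 0.02, -0.9, -0.38, 0, 0, 1, 0.1, 0.02, -0.9, -0.38, 0, 0, 1]

```text
clock: 1.9
eef_pos: [0.5222, -0.081, 0.2962]
tool_rot: [0.555, -0.438, -0.555, -0.438]
ft_force: [0.8, -0.1, 0.5]
grip_width: 0.0852
```

```bash
python3 - <<'E'
from h import *
plan([.53,-.288,.27],Rtool(np.radians(13.6)))
E
```

```text
shift [ 0.1056  0.1627 -0.8125] turn [-0.0045 -0.0019 -0.0013] clock 1.9 grip 0.0852
```

>>> apply_moves:
  targets: [0.1, 0.16, -0.81, 0, 0, 0, 1, 0.1, 0.16, -0.81, 0, 0, 0, 1, 0.1, 0.16, -0.81, 0, 0, 0, 1, 0.1, 0.16, -0.81, 0, 0, 0, 1, 0.1, 0.16, -0.81, 0, 0, 0, 1, 0.1, 0.16, -0.81, 0, 0, 0, 1, 0.1, 0.16, -0.81, 0, 0, 0, 1, 0.1, 0.16, -0.81, 0, 0, 0, 1]

```text
clock: 2.57
eef_pos: [0.5318, -0.2838, 0.2714]
tool_rot: [-0.555, 0.437, 0.556, 0.438]
ft_force: [-0.2, -0.6, -0.2]
grip_width: 0.0856
```

```bash
python3 - <<'E'
from h import *
o=bot.get_obs();im,D=bot.camera('wrist')
np.savez("pics/w2.npz",im=im,D=D,p=o['eef_pos'],q=o['tool_rot'])
cv2.imwrite("pics/w2.png",im[:,:,::-1])
P=wristcloud(D,o);hsv=cv2.cvtColor(im,cv2.COLOR_RGB2HSV)
g=(hsv[...,0]>=50)&(hsv[...,0]<=80)&(hsv[...,1]>120)&(D>0)
x,y,z=P[...,0],P[...,1],P[...,2]
r=(x>.4)&(x<.65)&(y>-.4)&(y<-.2)
fr=lambda m:cv2.minAreaRect(P[m][:,:2].astype(np.float32)*1000)
top=g&r&(z>.053);print("top",top.sum(),fr(top),P[top].mean(0))
t=g&r&(z<.02)&(x<.5);print("tongue",fr(t),P[t].mean(0))
d=r&(z<.02)&(hsv[...,2]<70);print("plate",fr(d))
print("all",fr(d|t)); print(o['eef_pos'])
E
```

```text
top 1213 ((540.1407470703125, -285.53759765625), (50.73386001586914, 129.54696655273438), 13.30802059173584) [ 0.54880063 -0.29109794  0.09447297]
tongue ((451.4650573730469, -310.56622314453125), (30.55372428894043, 68.3355712890625), 14.280950546264648) [ 0.45136973 -0.31089446  0.00507625]
plate ((537.4554443359375, -289.1922912597656), (148.30393981933594, 88.24028015136719), 14.253375053405762)
all ((523.0462646484375, -292.85595703125), (178.0460662841797, 88.2376708984375), 14.265965461730957)
[ 0.53175301 -0.28375801  0.27138718]
```

View pics/w2.png

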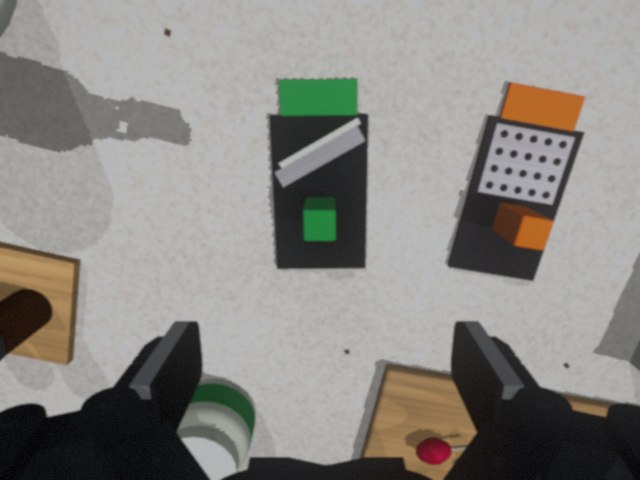

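The wrist view shows the green handle at (320,220), the blade, and the tongue at (318,97). Centre is (0.523, −0.293), yaw ≈14.2°, which puts the handle at (0.5525, −0.2855). The sizes check out, so I'll grasp.

```bash
python3 - <<'E'
from h import *
for zz in(.10,.020):plan([.5525,-.2855,zz],Rtool(np.radians(14.1)))
E
```

```text
shift [ 0.6872 -0.0776 -0.0279] turn [-0.0166  0.0009  0.0007] clock 2.6167 grip 0.0855
shift [ 1.0072 -0.0775 -0.0281] turn [-0.0166  0.0009  0.0007] clock 2.6167 grip 0.0855
```

>>> apply_moves:
  targets: [0.4, -0.078, -0.028, -0.017, 0, 0, 1, 0.4, -0.078, -0.028, -0.017, 0, 0, 1, 0.4, -0.078, -0.028, -0.017, 0, 0, 1, 0.69, -0.078, -0.028, -0.017, 0, 0, 1, 0.69, -0.078, -0.028, -0.017, 0, 0, 1, 0.69, -0.078, -0.028, -0.017, 0, 0, 1]

```text
clock: 3.12
eef_pos: [0.5482, -0.2827, 0.0922]
tool_rot: [-0.553, 0.435, 0.562, 0.434]
ft_force: [-1.0, 0.5, 0.3]
grip_width: 0.0851
```

```bash
python3 - <<'E'
from h import *
plan([.5525,-.2855,.020],Rtool(np.radians(14.1)))
print(bot.get_obs()['eef_pos'])
E
```

```text
shift [ 0.2884 -0.0167 -0.0175] turn [ 0.0026  0.018  -0.0195] clock 3.1167 grip 0.0851
[ 0.54821829 -0.28274035  0.09216176]
```

>>> apply_moves:
  targets: [0, 0, 0, 0, 0, 0, 1, 0, 0, 0, 0, 0, 0, 1, 0, 0, 0, 0, 0, 0, 1]

```text
clock: 3.37
eef_pos: [0.5545, -0.2881, 0.1024]
tool_rot: [0.559, -0.435, -0.555, -0.436]
ft_force: [-0.1, -0.4, 0.1]
grip_width: 0.0853
```

```bash
python3 - <<'E'
from h import *
plan([.5525,-.2855,.020],Rtool(np.radians(14.1)))
print(bot.get_obs()['eef_pos'])
E
```

```text
shift [0.3297 0.0068 0.0132] turn [-0.0025 -0.008   0.009 ] clock 3.3667 grip 0.0853
[ 0.55449659 -0.28806229  0.10243565]
```

>>> apply_moves:
  targets: [0, 0, 0, 0, 0, 0, 1, 0, 0, 0, 0, 0, 0, 1, 0, 0, 0, 0, 0, 0, 1, 0, 0, 0, 0, 0, 0, 1, 0, 0, 0, 0, 0, 0, 1, 0, 0, 0, 0, 0, 0, 1]

```text
clock: 3.87
eef_pos: [0.5522, -0.2879, 0.0989]
tool_rot: [-0.557, 0.436, 0.557, 0.436]
ft_force: [0.2, -0.3, 0.7]
grip_width: 0.0852
```

```bash
python3 - <<'E'
from h import *
plan([.5525,-.2855,.020],Rtool(np.radians(14.1)))
for i in range(3):
    o=bot.get_obs();print(o['eef_pos'],o['joint_vel'].round(3))
    im,D=bot.camera('wrist')
np.savez("pics/w3.npz",im=im,D=D,p=o['eef_pos'],q=o['tool_rot'])
cv2.imwrite("pics/w3.png",im[:,:,::-1])
P=wristcloud(D,o);hsv=cv2.cvtColor(im,cv2.COLOR_RGB2HSV)
g=(hsv[...,0]>=50)&(hsv[...,0]<=80)&(hsv[...,1]>120)&(D>0)
x,y,z=P[...,0],P[...,1],P[...,2]
r=(x>.4)&(x<.65)&(y>-.4)&(y<-.2)
fr=lambda m:cv2.minAreaRect(P[m][:,:2].astype(np.float32)*1000)
t=g&r&(z<.02)&(x<.5);print("tongue",fr(t),P[t].mean(0))
d=r&(z<.02)&(hsv[...,2]<70)&(x<.6);print("plate",fr(d))
h=g&r&(z>.056)&(z<.064)&(x>.52);print("top",fr(h),P[h].mean(0))
E
```

```text
shift [ 0.3154 -0.0036  0.0089] turn [-0.0053  0.     -0.    ] clock 3.8667 grip 0.0852
[ 0.55216989 -0.28787908  0.09885427] [ 0.     0.003 -0.003 -0.002 -0.     0.   ]
[ 0.55214843 -0.28785117  0.09875287] [ 0.003  0.002 -0.001 -0.001  0.001  0.001]
[ 0.55211148 -0.28781804  0.09864379] [ 0.001 -0.001 -0.    -0.     0.    -0.002]
tongue ((451.3855285644531, -310.71728515625), (31.221494674682617, 68.9217300415039), 14.502041816711426) [ 0.45111447 -0.31070549  0.00503604]
plate ((537.3705444335938, -289.1328125), (147.919189453125, 88.57760620117188), 14.113184928894043)
top ((551.7644653320312, -285.1829833984375), (27.89824104309082, 28.049251556396484), 13.814740180969238) [ 0.55112058 -0.2853412   0.05876152]
```

View pics/w3.png

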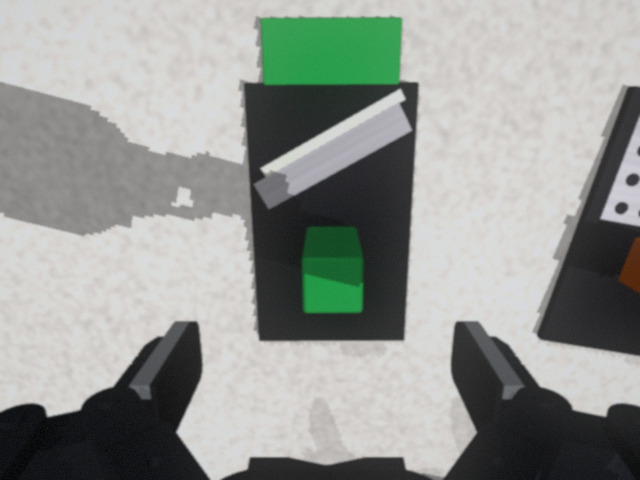

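The handle top is a 28×28 mm square at (0.5518, −0.2852) and the arm has settled. Descending to grip.

>>> apply_moves:
  targets: [0.16, -0.002, 0.0107, 0, 0, 0, 1, 0.16, -0.002, 0.0107, 0, 0, 0, 1, 0.314, -0.002, 0.0107, 0, 0, 0, 1, 0.314, -0.002, 0.0107, 0, 0, 0, 1, 0.314, -0.002, 0.0107, 0, 0, 0, 1, 0.314, -0.002, 0.0107, 0, 0, 0, 1, 0.314, -0.002, 0.0107, 0, 0, 0, 1, 0.314, -0.002, 0.0107, 0, 0, 0, 1]

```text
clock: 4.68
eef_pos: [0.5535, -0.2858, 0.0226]
tool_rot: [0.558, -0.435, -0.556, -0.436]
ft_force: [-0.4, -0.7, -0.3]
grip_width: 0.0851
```

>>> apply_moves:
  targets: [0, 0, 0, 0, 0, 0, 0, 0, 0, 0, 0, 0, 0, 0, 0, 0, 0, 0, 0, 0, 0, 0, 0, 0, 0, 0, 0, 0, 0, 0, 0, 0, 0, 0, 0, 0, 0, 0, 0, 0, 0, 0, 0, 0, 0, 0, 0, 0, 0, 0, 0, 0, 0, 0, 0, 0]

```text
clock: 5.35
eef_pos: [0.5524, -0.2852, 0.0206]
tool_rot: [0.557, -0.435, -0.557, -0.436]
ft_force: [0.3, 0.4, 2.6]
grip_width: 0.0276
```

```bash
python3 - <<'E'
from h import *
o=bot.get_obs();print(o['eef_pos'],o['ft_force'],o['grip_width'],o['joint_pos'].round(3))
E
```

```text
[ 0.55235797 -0.2851712   0.02058824] [0.30578621 0.35363469 2.61928491] 0.027568837000345157 [-0.477  0.635  0.041  0.976  0.    -0.72 ]
```

Gripped at 27.6 mm. Lifting, then checking with the wrist camera.

>>> apply_moves:
  targets: [-0.1, 0, 0, 0, 0, 0, 0, -0.25, 0, 0, 0, 0, 0, 0, -0.4, 0, 0, 0, 0, 0, 0, -0.55, 0, 0, 0, 0, 0, 0, -0.65, 0, 0, 0, 0, 0, 0, -0.7, 0, 0, 0, 0, 0, 0, -0.7, 0, 0, 0, 0, 0, 0, -0.7, 0, 0, 0, 0, 0, 0, -0.7, 0, 0, 0, 0, 0, 0, -0.7, 0, 0, 0, 0, 0, 0, -0.7, 0, 0, 0, 0, 0, 0]

```text
clock: 6.27
eef_pos: [0.5511, -0.2846, 0.1931]
tool_rot: [-0.556, 0.436, 0.558, 0.435]
ft_force: [0.0, 0.4, -2.0]
grip_width: 0.0273
```

```bash
cat > ins.py <<'E'
from h import *
import sys
def look(name):
    o=bot.get_obs();im,D=bot.camera('wrist');cv2.imwrite(f"pics/{name}.png",im[:,:,::-1])
    np.savez(f"pics/{name}.npz",im=im,D=D,p=o['eef_pos'],q=o['tool_rot'])
    print(o['eef_pos'].round(4),o['ft_force'].round(1),round(o['grip_width'],4),o['clock'],o['joint_vel'].round(3))
    Pt=wristcloud(D,dict(eef_pos=np.zeros(3),tool_rot=[0,0,0,1]))  # tool frame
    hsv=cv2.cvtColor(im,cv2.COLOR_RGB2HSV)
    g=(hsv[...,0]>=50)&(hsv[...,0]<=80)&(hsv[...,1]>120)&(D>0)
    x,y,z=Pt[...,0],Pt[...,1],Pt[...,2]
    t=g&(y>.06)&(y<.17)&(abs(z)<.06)&(x<.09)&(x>-.05)
    q=Pt[t];print("tongue tool-frame",t.sum(),q.mean(0).round(4),np.percentile(q,[1,99],axis=0).round(4).tolist())
    pl=t|((hsv[...,2]<70)&(y>.03)&(y<.17)&(abs(z)<.05)&(x<.09)&(x>-.05)&(D>0)&(np.arange(480)[:,None]<290))
    A=Pt[pl];k=np.linalg.lstsq(np.c_[A[:,1],A[:,2],np.ones(len(A))],A[:,0],rcond=None)[0]
    print("top plane: x = %.4f y + %.4f z + %.4f"%tuple(k),"pitch deg",np.degrees(np.arctan(k[0])),"roll",np.degrees(np.arctan(k[1])),"n",len(A))
    print("rect (y,z)",cv2.minAreaRect(q[:,1:].astype(np.float32)*1000))
if __name__=="__main__":look(sys.argv[1])
E
python3 ins.py w4
```

```text
[ 0.5511 -0.2846  0.1931] [ 0.   0.4 -2. ] 0.0273 6.2667 [ 0.    -0.003  0.012 -0.     0.001 -0.   ]
tongue tool-frame 15053 [ 0.0156  0.0997 -0.0007] [[0.014, 0.0886, -0.0343], [0.0171, 0.1102, 0.0331]]
top plane: x = -0.0003 y + -0.0002 z + 0.0156 pitch deg -0.01966954490359615 roll -0.011356778176648067 n 40121
rect (y,z) ((99.49272918701172, -0.5801734924316406), (69.34889221191406, 22.362424850463867), 89.59709167480469)
```

View pics/w4.png

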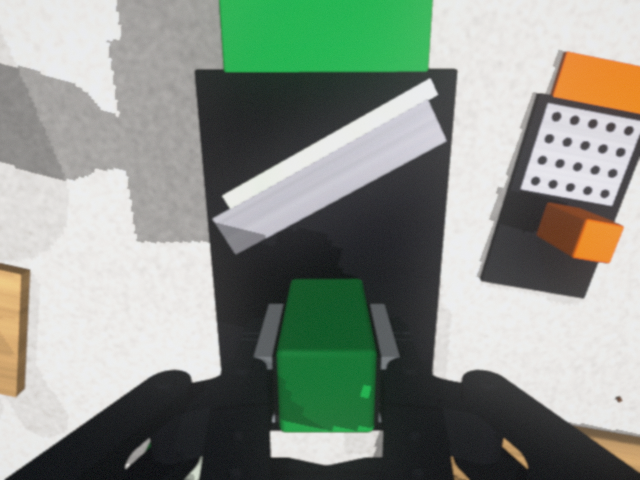

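The insert is level in the grip: underside ≈20.5 mm below the TCP and tongue edge 120 mm ahead. Planning the tilted carry and hook waypoints.

```bash
cat > wp.py <<'E'
from h import *
YB=np.radians(2.7);C=np.array([.534,.1439]);ux=np.array([np.cos(YB),np.sin(YB),0]);uy=np.array([-ux[1],ux[0],0])
L=np.r_[C,0.055]-.072*ux
def tcp(xt,zt,thd,dy=0.0005,h=.0205,l=.120):
    th=np.radians(thd);c,s=np.cos(th),np.sin(th)
    return L+(xt+c*l-s*h)*ux+dy*uy+np.array([0,0,zt+s*l+c*h]),Rtool(YB,th)
def tongue():  # where insert edge is now, by arm pose
    o=bot.get_obs();M=R.from_quat(o['tool_rot']).as_matrix()
    e=o['eef_pos']+M@np.array([.0205,.120,0])-L
    print("edge rel lip/ledge x,y,z mm",(1000*np.array([e@ux,e@uy,e[2]])).round(1),"pitch",np.degrees(np.arcsin(-M[2,1])).round(2),"yaw",np.degrees(np.arctan2(-M[0,2],M[1,2])).round(2),"F",o['ft_force'].round(1),"grip",round(o['grip_width'],4),"t",round(o['clock'],2))
E
python3 - <<'E'
from wp import *
tongue()
for w in((.015,.07,18),):
    p,Rt=tcp(*w);print(p);plan(p,Rt)
E
```

```text
edge rel lip/ledge x,y,z mm [ -48.7 -452.3  118.2] pitch -0.14 yaw 13.96 F [ 0.3  0.1 -1. ] grip 0.0278 t 6.32
[0.58471199 0.14679207 0.1815787 ]
shift [ 0.0497 -0.5462  1.6425] turn [ 0.3893  0.0656 -0.6318] clock 6.3167 grip 0.0278
```

>>> apply_moves:
  targets: [-0.02, -0.02, 0.05, 0.03, 0, 0, 0, -0.05, -0.05, 0.15, 0.07, 0, 0, 0, -0.08, -0.09, 0.27, 0.13, 0, 0, 0, -0.1, -0.13, 0.4, 0.2, 0, 0, 0, -0.1, -0.17, 0.53, 0.27, 0, 0, 0, -0.1, -0.22, 0.66, 0.33, 0, 0, 0, -0.1, -0.26, 0.78, 0.37, 0, 0, 0, -0.1, -0.29, 0.87, 0.39, 0, 0, 0, -0.1, -0.31, 0.93, 0.39, 0, 0, 0, -0.1, -0.31, 0.93, 0.39, 0, 0, 0, -0.1, -0.31, 0.93, 0.39, 0, 0, 0]

```text
clock: 7.23
eef_pos: [0.571, -0.0399, 0.2197]
tool_rot: [-0.512, 0.488, 0.513, 0.487]
ft_force: [0.8, -0.2, -0.9]
grip_width: 0.0274
```

```bash
python3 - <<'E'
from wp import *
tongue()
for w in((.015,.07,18),):
    p,Rt=tcp(*w);print(p);plan(p,Rt)
E
```

```text
edge rel lip/ledge x,y,z mm [ -19.8 -185.8  144.3] pitch -0.07 yaw 2.91 F [ 0.8 -0.2 -0.9] grip 0.0274 t 7.23
[0.58471199 0.14679207 0.1815787 ]
shift [ 0.152  -0.093   0.7432] turn [ 7.400e-03  4.000e-04 -6.307e-01] clock 7.2333 grip 0.0274
```

>>> apply_moves:
  targets: [0, -0.01, 0.05, 0, 0, -0.05, 0, 0, -0.02, 0.15, 0, 0, -0.13, 0, 0.02, -0.04, 0.27, 0, 0, -0.23, 0, 0.05, -0.06, 0.4, 0, 0, -0.34, 0, 0.08, -0.08, 0.52, 0, 0, -0.45, 0, 0.11, -0.09, 0.62, 0, 0, -0.54, 0, 0.13, -0.09, 0.7, 0, 0, -0.6, 0, 0.15, -0.093, 0.74, 0.007, 0, -0.63, 0, 0.15, -0.093, 0.743, 0.007, 0, -0.63, 0, 0.15, -0.093, 0.743, 0.007, 0, -0.63, 0, 0.15, -0.093, 0.743, 0.007, 0, -0.63, 0, 0.15, -0.093, 0.743, 0.007, 0, -0.63, 0]

```text
clock: 8.23
eef_pos: [0.5863, 0.1445, 0.1834]
tool_rot: [0.581, -0.403, -0.427, -0.563]
ft_force: [1.1, 0.0, -0.7]
grip_width: 0.0273
```

```bash
python3 - <<'E'
from wp import *
import ins
tongue()
ins.look("w5")
im,D=bot.camera("side");cv2.imwrite("pics/s5.png",cv2.resize(im[100:300,180:440,::-1],None,fx=3,fy=3))
for w in((.013,.035,18),(.013,.006,18),):
    p,Rt=tcp(*w);print(p);plan(p,Rt)
tongue()
E
```

```text
edge rel lip/ledge x,y,z mm [16.5 -1.4 71.6] pitch 18.09 yaw 2.47 F [ 1.1  0.  -0.7] grip 0.0273 t 8.23
[0.5863 0.1445 0.1834] [ 1.1  0.  -0.7] 0.0273 8.2333 [ 0.001 -0.002 -0.    -0.002  0.001  0.003]
tongue tool-frame 15169 [ 0.0154  0.0999 -0.0006] [[0.0138, 0.089, -0.0345], [0.017, 0.1104, 0.0334]]
top plane: x = -0.0005 y + -0.0002 z + 0.0155 pitch deg -0.02639062154576536 roll -0.010924227922826683 n 40715
rect (y,z) ((99.80007934570312, -0.611419677734375), (70.00560760498047, 22.338287353515625), 89.95899200439453)
[0.58271422 0.14669786 0.1465787 ]
shift [0.1356 0.0584 0.0082] turn [-0.0076 -0.0013  0.0031] clock 8.3333 grip 0.0274
[0.58271422 0.14669786 0.1175787 ]
shift [0.2458 0.0944 0.0081] turn [-0.0076 -0.0013  0.0031] clock 8.3333 grip 0.0274
edge rel lip/ledge x,y,z mm [16.4 -1.1 71.6] pitch 18.09 yaw 2.48 F [ 0.3 -0.4 -1.3] grip 0.0274 t 8.33
```

View pics/w5.png

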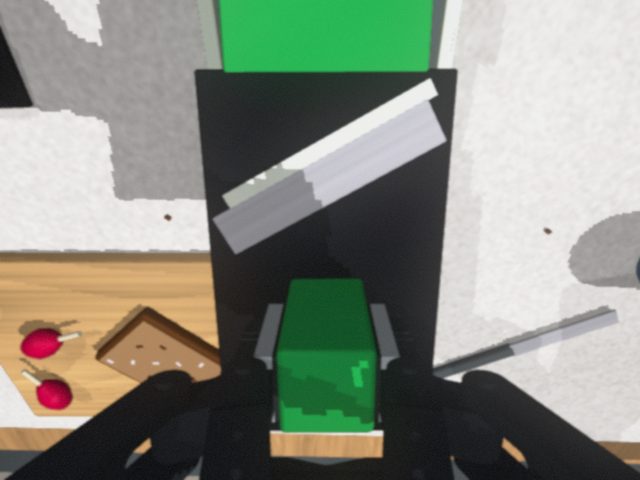

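View pics/s5.png

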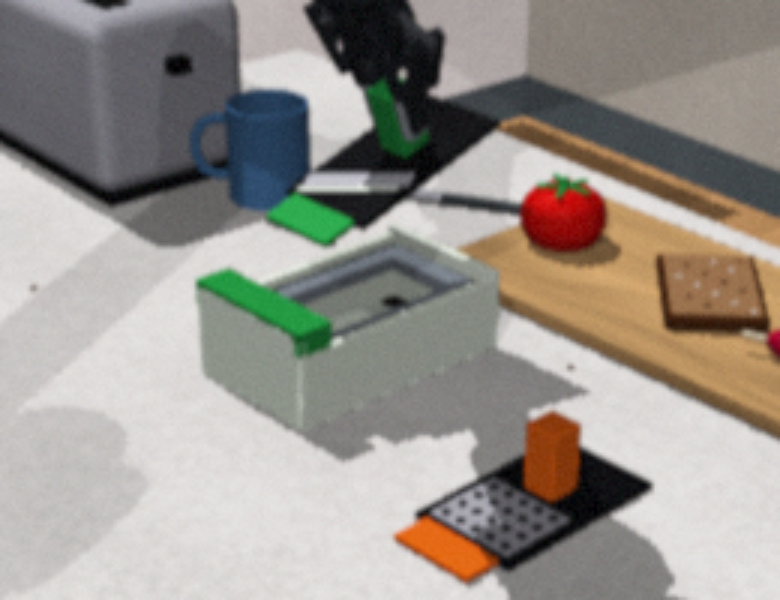

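The insert hangs tilted 18° over the well, tongue toward the lip and centred within about 1 mm. Lowering the tongue in front of the lip.

>>> apply_moves:
  targets: [0.04, 0.02, 0.004, -0.007, 0, 0, 0, 0.09, 0.04, 0.008, -0.007, 0, 0, 0, 0.14, 0.06, 0.008, -0.007, 0, 0, 0, 0.19, 0.077, 0.008, -0.007, 0, 0, 0, 0.23, 0.09, 0.008, -0.007, 0, 0, 0, 0.246, 0.094, 0.008, -0.007, 0, 0, 0, 0.246, 0.094, 0.008, -0.007, 0, 0, 0, 0.246, 0.094, 0.008, -0.007, 0, 0, 0, 0.246, 0.094, 0.008, -0.007, 0, 0, 0, 0.246, 0.094, 0.008, -0.007, 0, 0, 0]

```text
clock: 9.17
eef_pos: [0.5829, 0.1479, 0.1183]
tool_rot: [0.583, -0.401, -0.428, -0.562]
ft_force: [0.1, -0.7, -1.1]
grip_width: 0.0272
```

```bash
python3 - <<'E'
from wp import *
tongue()
im,D=bot.camera("side");cv2.imwrite("pics/s6.png",cv2.resize(im[120:270,200:400,::-1],None,fx=4,fy=4))
im,D=bot.camera("wrist");cv2.imwrite("pics/w6.png",im[:,:,::-1])
for w in((-.005,.005,18),(-.018,.004,18)):
    p,Rt=tcp(*w);print(p);plan(p,Rt)
tongue()
E
```

```text
edge rel lip/ledge x,y,z mm [13.4  1.6  6.4] pitch 18.17 yaw 2.77 F [ 0.1 -0.7 -1.1] grip 0.0272 t 9.17
[0.5647342  0.14584994 0.1165787 ]
shift [-0.017   0.0699 -0.005 ] turn [0.0028 0.0006 0.0047] clock 9.2667 grip 0.0273
[0.55174863 0.14523756 0.1155787 ]
shift [-0.0294  0.1205 -0.0049] turn [0.0028 0.0006 0.0047] clock 9.2667 grip 0.0273
edge rel lip/ledge x,y,z mm [13.1  1.6  6.1] pitch 18.14 yaw 2.78 F [-0.8  0.9 -1.1] grip 0.0273 t 9.27
```

View pics/s6.png

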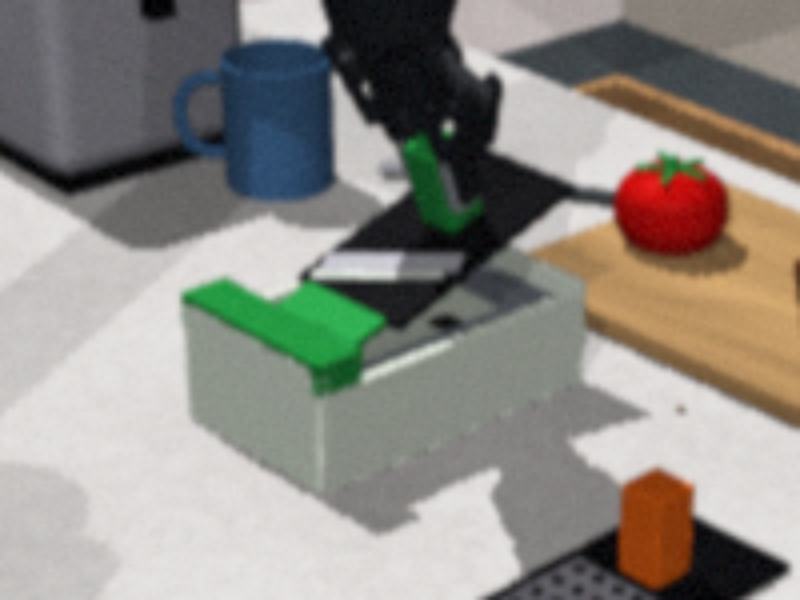

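View pics/w6.png

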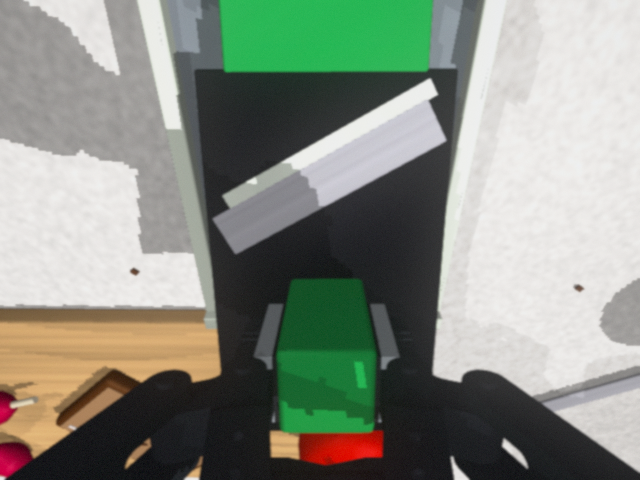

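The tongue is below lip height, just in front of it (side view, top edge near (350,315)). It's centred and nothing is in contact. Sliding it under the lip.

>>> apply_moves:
  targets: [-0.007, 0.025, -0.003, 0.003, 0, 0, 0, -0.013, 0.05, -0.005, 0.003, 0, 0, 0, -0.019, 0.08, -0.005, 0.003, 0, 0, 0, -0.026, 0.105, -0.005, 0.003, 0, 0, 0, -0.029, 0.12, -0.005, 0.003, 0, 0, 0, -0.029, 0.12, -0.005, 0.003, 0, 0, 0, -0.029, 0.12, -0.005, 0.003, 0, 0, 0, -0.029, 0.12, -0.005, 0.003, 0, 0, 0]

```text
clock: 9.93
eef_pos: [0.5517, 0.1453, 0.115]
tool_rot: [0.582, -0.401, -0.429, -0.562]
ft_force: [-0.2, 0.2, -0.4]
grip_width: 0.0273
```

```bash
python3 - <<'E'
from wp import *
import ins
tongue()
ins.look("w7")
im,D=bot.camera("side");cv2.imwrite("pics/s7.png",cv2.resize(im[120:270,200:400,::-1],None,fx=4,fy=4))
tongue()
for w in((-.018,.003,13),(-.018,.003,9),(-.018,.002,6),(-.018,.002,3),(-.018,.001,0),(-.018,.0,0)):
    p,Rt=tcp(*w);plan(p,Rt)
E
```

```text
edge rel lip/ledge x,y,z mm [-17.9   0.5   3.2] pitch 18.1 yaw 2.71 F [-0.2  0.2 -0.4] grip 0.0273 t 9.93
[0.5517 0.1453 0.115 ] [-0.2  0.2 -0.4] 0.0273 9.9333 [-0.001  0.004  0.007  0.003  0.     0.002]
tongue tool-frame 23412 [ 0.0048  0.0997 -0.0002] [[-0.0012, 0.0891, -0.0583], [0.0167, 0.1072, 0.0584]]
top plane: x = -0.2128 y + -0.0203 z + 0.0275 pitch deg -12.012412231850991 roll -1.1648518393564589 n 49455
rect (y,z) ((98.17266082763672, 0.00142669677734375), (19.104209899902344, 119.98918914794922), 0.035772811621427536)
edge rel lip/ledge x,y,z mm [-17.9   0.4   3.1] pitch 18.08 yaw 2.7 F [-0.6  0.9 -0.3] grip 0.0274 t 10.03
shift [ 0.0432 -0.0048  0.0003] turn [-0.000e+00  1.000e-04  1.775e-01] clock 10.0333 grip 0.0274
shift [ 0.0772 -0.0064  0.0003] turn [-0.000e+00  1.000e-04  3.171e-01] clock 10.0333 grip 0.0274
shift [ 0.1065 -0.0047  0.0003] turn [-0.000e+00  1.000e-04  4.218e-01] clock 10.0333 grip 0.0274
shift [ 0.1319 -0.003   0.0002] turn [-0.000e+00  1.000e-04  5.266e-01] clock 10.0333 grip 0.0274
shift [0.161  0.0013 0.0002] turn [-0.000e+00  1.000e-04  6.313e-01] clock 10.0333 grip 0.0274
shift [0.1648 0.0025 0.0002] turn [-0.000e+00  1.000e-04  6.313e-01] clock 10.0333 grip 0.0274
```

View pics/s7.png

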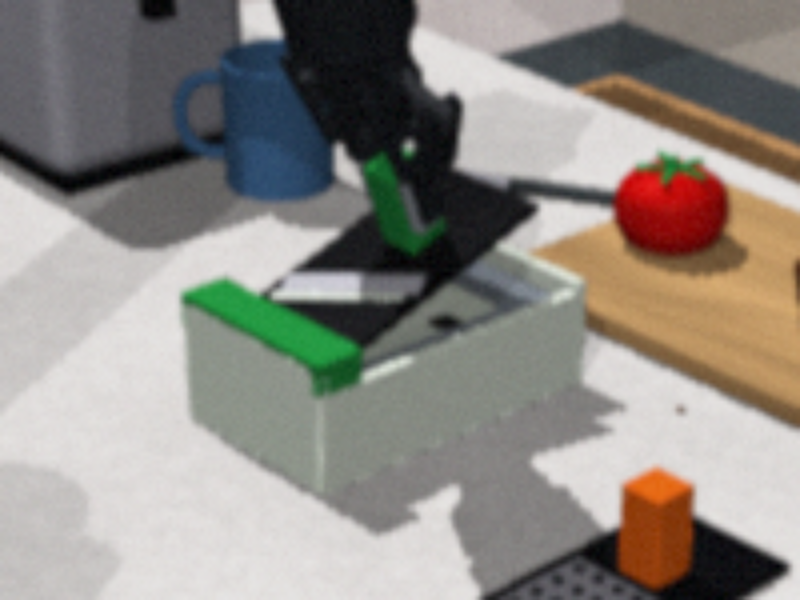

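The tongue is ~18 mm under the lip with no contact force. Swinging down to about 3° first.

>>> apply_moves:
  targets: [0.02, -0.002, 0, 0, 0, 0.08, 0, 0.043, -0.005, 0, 0, 0, 0.177, 0, 0.06, -0.006, 0, 0, 0, 0.25, 0, 0.077, -0.006, 0, 0, 0, 0.317, 0, 0.092, -0.006, 0, 0, 0, 0.37, 0, 0.106, -0.005, 0, 0, 0, 0.42, 0, 0.12, -0.004, 0, 0, 0, 0.475, 0, 0.131, -0.003, 0, 0, 0, 0.527, 0, 0.131, -0.003, 0, 0, 0, 0.527, 0, 0.131, -0.003, 0, 0, 0, 0.527, 0, 0.131, -0.003, 0, 0, 0, 0.527, 0]

```text
clock: 10.95
eef_pos: [0.5622, 0.1455, 0.0836]
tool_rot: [0.524, -0.475, -0.499, -0.501]
ft_force: [0.0, 0.4, -1.8]
grip_width: 0.0272
```

```bash
python3 - <<'E'
from wp import *
tongue()
for w in((-.018,.0015,1.5),(-.018,.001,0),(-.018,.0,0),(-.018,-.001,0)):
    p,Rt=tcp(*w);plan(p,Rt)
E
```

```text
edge rel lip/ledge x,y,z mm [-18.6   0.3   1.9] pitch 2.97 yaw 2.7 F [ 0.   0.4 -1.8] grip 0.0272 t 10.95
shift [ 0.0141 -0.0041  0.0007] turn [-0.     -0.0002  0.0513] clock 10.95 grip 0.0272
shift [ 0.0288 -0.0056  0.0007] turn [-0.     -0.0002  0.1037] clock 10.95 grip 0.0272
shift [ 0.0327 -0.0054  0.0007] turn [-0.     -0.0002  0.1037] clock 10.95 grip 0.0272
shift [ 0.0367 -0.0052  0.0007] turn [-0.     -0.0002  0.1037] clock 10.95 grip 0.0272
```

>>> apply_moves:
  targets: [0.007, -0.002, 0, 0, 0, 0.025, 0, 0.014, -0.004, 0, 0, 0, 0.051, 0, 0.022, -0.005, 0, 0, 0, 0.08, 0, 0.029, -0.005, 0, 0, 0, 0.104, 0, 0.033, -0.005, 0, 0, 0, 0.104, 0, 0.033, -0.005, 0, 0, 0, 0.104, 0, 0.033, -0.005, 0, 0, 0, 0.104, 0]

```text
clock: 11.53
eef_pos: [0.5642, 0.1457, 0.0756]
tool_rot: [0.512, -0.488, -0.512, -0.488]
ft_force: [0.3, 0.4, -0.6]
grip_width: 0.0273
```

```bash
python3 - <<'E'
from wp import *
tongue()
E
```

```text
edge rel lip/ledge x,y,z mm [-17.8   0.4   0.1] pitch 0.01 yaw 2.7 F [ 0.3  0.4 -0.6] grip 0.0273 t 11.53
```

Level, but not yet clearly on the ledge (Fz ≈ −0.6 N). Lowering 1 mm to feel for it.

>>> apply_moves:
  targets: [0.002, 0, 0, 0, 0, 0, 0, 0.004, 0, 0, 0, 0, 0, 0, 0.004, 0, 0, 0, 0, 0, 0, 0.004, 0, 0, 0, 0, 0, 0]

```text
clock: 11.87
eef_pos: [0.5642, 0.1457, 0.0756]
tool_rot: [0.512, -0.488, -0.511, -0.488]
ft_force: [-0.5, -0.4, 5.6]
grip_width: 0.0272
```

```bash
python3 - <<'E'
from wp import *
tongue()
E
```

```text
edge rel lip/ledge x,y,z mm [-17.7   0.4  -0. ] pitch 0.05 yaw 2.7 F [-0.5 -0.4  5.6] grip 0.0272 t 11.87
```

Contact at +5.6 N while level, so it's seated. Releasing gently, then backing straight up.

>>> apply_moves:
  targets: [0, 0, 0, 0, 0, 0, 0.6, 0, 0, 0, 0, 0, 0, 0.6, 0, 0, 0, 0, 0, 0, 0.6, 0, 0, 0, 0, 0, 0, 0.6, 0, 0, 0, 0, 0, 0, 0.6]

```text
clock: 12.28
eef_pos: [0.5636, 0.1456, 0.0742]
tool_rot: [-0.511, 0.488, 0.512, 0.488]
ft_force: [0.7, -0.8, 0.3]
grip_width: 0.0514
```

>>> apply_moves:
  targets: [-0.05, 0, 0, 0, 0, 0, 0.6, -0.15, 0, 0, 0, 0, 0, 0.6, -0.25, 0, 0, 0, 0, 0, 0.6, -0.4, 0, 0, 0, 0, 0, 0.6, -0.55, 0, 0, 0, 0, 0, 0.6, -0.7, 0, 0, 0, 0, 0, 0.6, -0.8, 0, 0, 0, 0, 0, 0.6, -0.8, 0, 0, 0, 0, 0, 0.6, -0.8, 0, 0, 0, 0, 0, 0.6, -0.8, 0, 0, 0, 0, 0, 0.6]

```text
clock: 13.12
eef_pos: [0.5636, 0.1456, 0.2737]
tool_rot: [-0.511, 0.489, 0.512, 0.488]
ft_force: [0.3, 0.0, -0.9]
grip_width: 0.0512
```

```bash
python3 - <<'E'
from wp import *
tongue()
o=bot.get_obs();im,D=bot.camera("wrist");cv2.imwrite("pics/w9.png",im[:,:,::-1])
P=wristcloud(D,o);hsv=cv2.cvtColor(im,cv2.COLOR_RGB2HSV);np.savez("pics/w9.npz",im=im,D=D,p=o['eef_pos'],q=o['tool_rot'])
B=np.stack([(P-L)@ux,(P-L)@uy,P[...,2]-.055],-1)
m=(hsv[...,2]<75)&(D>0)&(B[...,2]<.02)&(B[...,2]>-.01)&(B[...,0]>-.01)&(B[...,0]<.175)&(abs(B[...,1])<.053)&(np.arange(480)[:,None]<330)
q=B[m];k=np.linalg.lstsq(np.c_[q[:,:2],np.ones(len(q))],q[:,2],rcond=None)[0]
print("plate top plane slope deg x,y",np.degrees(np.arctan(k[:2])),"z at lip,far",k[2],k[2]+k[0]*.16)
print("x range",np.percentile(q[:,0],[.5,99.5]),"y",np.percentile(q[:,1],[.5,99.5]))
g=(hsv[...,0]>=50)&(hsv[...,0]<=80)&(hsv[...,1]>120)&(D>0)&(B[...,2]>.055)&(B[...,2]<.068)&(B[...,0]>.06);print("handle top",cv2.minAreaRect(B[g][:,:2].astype(np.float32)*1000),B[g][:,2].mean())
im,D=bot.camera("side");cv2.imwrite("pics/s9.png",cv2.resize(im[120:270,200:400,::-1],None,fx=4,fy=4))
E
```

```text
edge rel lip/ledge x,y,z mm [-18.4   0.3 198.4] pitch -0.1 yaw 2.7 F [ 0.3  0.  -0.9] grip 0.0512 t 13.12
plate top plane slope deg x,y [-0.02619835  0.15941553] z at lip,far 0.0050755858966130335 0.005002426295195148
x range [0.01441034 0.16069393] y [-0.04535845  0.04416523]
handle top ((101.90061950683594, 0.5102376937866211), (27.672679901123047, 27.600982666015625), 89.8341064453125) 0.058798269103433144
```

View pics/w9.png

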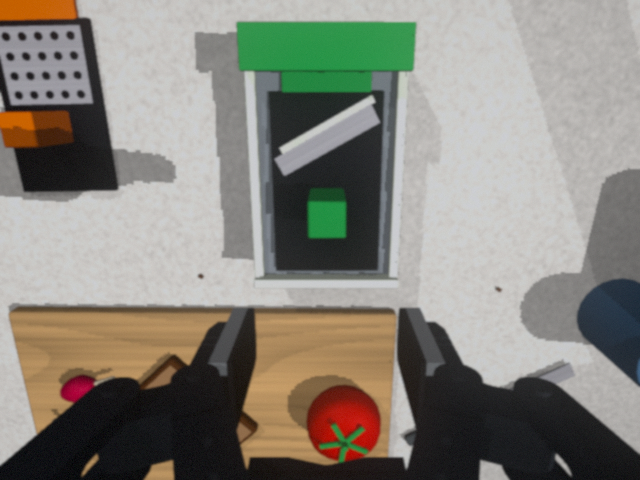

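View pics/s9.png

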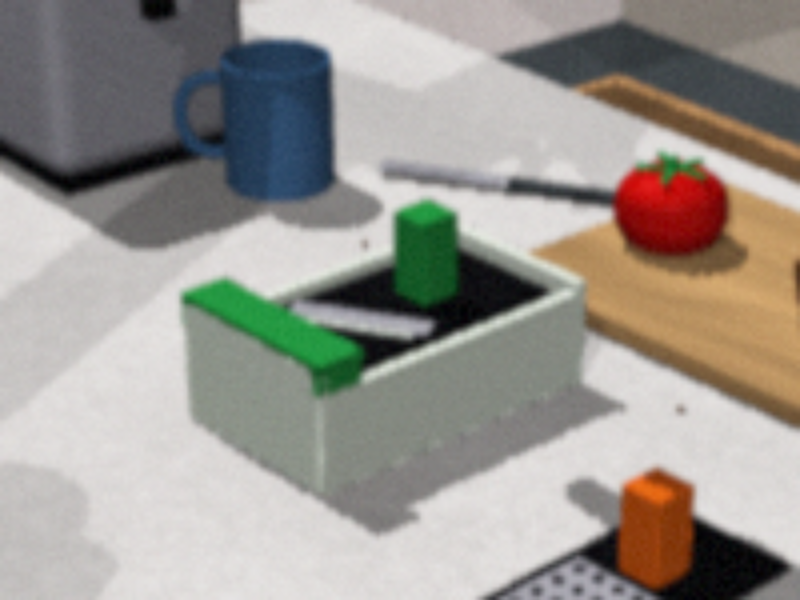

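Seated: the plate slope is within 0.2°, its top is 5 mm above the ledge (6 mm expected, and this cloud reads about 1 mm low), and the tongue edge is 18 mm under the lip. The gripper is clear and the grater hasn't moved. Handing in.

```bash
python3 -c "
from workcell import bot
print(bot.job_done(), bot.get_obs()['clock'])"
```

```text
the job is handed in; nothing more can be done
the job is handed in; nothing more can be done
```

The slicing insert is in the box: tongue hooked under the green lip, lying flat on the ledge, and released. I gripped the green handle, lowered the insert tilted 18°, slid the tongue under the lip, and swung the handle end down until it touched the ledge. I then let go and raised the gripper about 200 mm clear. The job was handed in just after 13 s on the clock.

**Last checks, after letting go:**
- **Flatness:** the plate slopes less than 0.2° in both directions.
- **Height:** the plate's top reads 5 mm above the ledge. It should be 6 mm, and the wrist camera reads about 1 mm low, so this fits fully home.
- **Position:** the handle is 101.9 mm from the lip edge and 0.5 mm off centre, so the tongue edge sits about 18 mm under the 24 mm lip.
- **Forces:** the highest wrist force read was about 6 N, on touching the ledge.
- **Other inserts:** I never touched the orange grater or the red look-alike. The grater still looked in place in the last pictures; I took no final picture of the red one.

**Disagreement:** the side camera placed things up to about 7 mm away from the scene camera. I worked from the wrist camera instead, which matched the given sizes and, for the box, the scene camera.

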